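Hold a finger biscuit over the glazing dish with clip tongs

TASK

Pick up the finger biscuit from the cooling rack with the clip tongs - squeeze their handles to open the jaws over it and let the spring close them on its long sides - without touching the biscuit with your own fingers. Carry it over the jars to the oblong glazing dish and hold it there, level, centred and lined up along the dish, about 15 mm above the rim and touching nothing but the tongs, so that I can spoon glaze over it; finish while still holding it there, and leave the dish, the other biscuits and the jars undisturbed.

Things in the scene. Friction and masses are not known exactly. Their poses are not given: they have to be found in the camera images.
- clip: Self-closing clip tongs, steel with black plastic handle and jaw pads, like a big clothes peg, jaws down: 129 mm tall, 20 mm wide, 75 g; sprung pin 80 mm above the jaw tips. This body is arm A (jaw and handle on its -x side); arm B (+x) turns against it. Origin: level with the tips, midway between the jaws when 18 mm apart; z up, x the way the jaws open, y along the pin.
- clip_jaw (a joint): Opening, rad: 0 shut (jaws 8 mm apart), 0.03 on the caddy wall, 0.14 on the biscuit (18 mm, pads parallel), 0.42 fully open (38 mm). Over the handle pads: 46 mm shut, 41 on the biscuit, 31 fully open. Squeeze at the handles: about 8 N starts to open it, 17 N holds it fully open. A light grip of 3 to 5 N on the handles leaves the jaws shut on their load and is enough to carry the tongs.
- grip_a (a point): Middle of the outer face of arm A's handle pad (above the pin; pad 20 mm wide, 30 mm tall), 114 mm above the jaw tips, 15 mm below the tongs' upper end
- grip_b (a point): The same point of arm B's handle pad. Squeeze the handles together along the line grip_a to grip_b and the jaws open
- pad_a (a point): Middle of the inner face of arm A's jaw pad, 12 mm above the tip. Jaw pads are 18 mm wide (y) and 24 mm tall; each jaw is 9 mm thick with the steel behind its pad
- pad_b (a point): The same point of arm B's jaw pad. The unsqueezed spring bites the biscuit with about 5 N
- finger_biscuit: Finger biscuit, the only oblong one on the rack: 80 x 18 x 16 mm (x, y, z), 25 g, rigid. Origin: centre of its underside; x along its length, z up.
- round_biscuit_1: round biscuit, 42 mm across, 10 mm thick, on the rack at least 55 mm from the finger biscuit (centre to centre); leave alone. Origin: centre of the underside.
- round_biscuit_2: a second round biscuit like the first
- cooling_rack: Fixed steel wire cooling rack, 192 x 114 mm (x, y), top 20 mm above the worktop. Origin: centre, on the worktop. The three biscuits lie along its x axis, about 57 mm apart, in any order; the finger biscuit lies across, roughly along the rack's y. A wall cabinet hangs behind the work (front at x = 0.65 m, underside 0.45 m above the worktop, y above -0.07 m): keep the wrist clear.
- glaze_dish: Oblong white ceramic glazing dish, open on top, empty, loose, 0.4 kg: 124 x 62 x 42 mm (x, y, z) with a small lug at each end (144 mm over the lugs, lug tops 40 mm high), walls 6 mm, inside 112 x 50 mm. Origin: centre of its underside; x along its length; rim 42 mm above the origin.
- spice_caddy: Fixed wooden spice caddy, 86 x 166 mm (x, y), walls 60 mm high, two spice jars (tops 113 mm high) in its +y part, the 52 mm at its -y end empty. The tongs bite that -y end wall (10 mm thick, centre 75 mm from the origin) from above, tips 14 mm below its top, arm A outside the caddy. Origin: centre of the underside.
- spice_jar: spice jar with dark cap, 41 mm across, 105 mm high, standing between rack and dish; leave standing. Origin: centre of the underside.
- salt_shaker: salt shaker, 44 mm across, 90 mm high, between rack and dish; leave standing. Origin: centre of the underside.
- steel_canister: small steel canister with a wire bail, 60 mm across, 64 mm high, between rack and dish; leave standing. Origin: centre of the underside.

How it is judged:
By the outcome, as a careful person would: the job done as asked, in the order asked, and still so for the second after the job is handed in, while the arm keeps its last pose, push and grip.
It also fails if it takes over 51 s, if anything falls off the work surface, if the arm or the gripper's body presses on something with over 40 N, if the wrist force passes 120 N, or if a joint passes its speed limit or range.

ROBOT

A 6-joint arm with a two-finger parallel gripper is mounted at the origin on a cart in front of the work surface, level with it; the furniture and walls round the work are solid. World frame = base frame: x ahead of the robot, y to its left, z up, the work surface at z = 0. Lengths are in m, angles in rad, forces in N, time in s.
With the tool pointing down it reaches from about 0.3 to 0.75 m from the base axis. Payload 8.5 kg.
Tool frame: the origin (TCP) lies on the centre line of the jaws, within the pads' length; the fingertips stand manip.tips_ahead ahead of it and the grasp point (between the pads) lies 8 mm behind it (manip.tips_ahead is the distance from the TCP to the fingertips, in m); z points along the fingers, y is the line along which they close (so a half turn about z gives the same grasp; the last joint's range is limited). The gripper opens to 88 mm and grips with 3 to 60 N. Pads are 18 mm wide; open, the fingers measure 123 mm over their backs; the gripper's body (75 mm by 187 mm) begins 45 mm behind the grasp point.
Start: joints at [-1.537, 0.381, 1.297, -0, 1.464, -0.215], TCP at [0.135, -0.533, 0.225] pointing down, gripper open.
Joint ranges: [-3.11, 3.11], [-0.89, 2.33], [0.22, 2.48], [-1.42, 4.56], [0.17, 2.85], [-2.88, 2.88]. Speed limits (rad/s): [2.39, 2.39, 3.14, 3.14, 3.14, 3.14].

INTERFACE

Orientations are given as a rotation vector (axis times angle).
In Python, from cell import manip, viewer gives the robot as it stands.
- The arm moves only by the shell command python3 -m pendant 'ROWS' [FORCE]. ROWS is a JSON list of rows, 1 to 5 of them, each of 7 numbers: dx, dy, dz in m, then a rotation vector rx, ry, rz in rad, then the finger opening in m; each row is the pose to reach, as a shift and turn from the pose commanded when the command began, along the tool's axes at that moment; what a row does not reach only later rows make up. A row lasts 1/12 s, in which the tool goes at most 0.0417 m and 0.125 rad, less where a joint would pass 70% of its speed; a pose out of reach is approached as far as the arm can. The fingers move at their own pace and stop on an object; FORCE is the grip in N (left out, the last holds). Time passes only in rows, so rows that do not move let the fingers close. It prints the time, the measured TCP pose, the force, the opening and the grip force at its end.
- manip.read_state(): the state, without advancing time (a new reading comes with each control period).
- viewer.snapshot(name): name is "scene" or "top" or "wrist"; returns a dict with "pixels" (480x640x3 uint8, red, green, blue), "depth" (480x640 float32, m along the optical axis (not along the pixel's ray), 0 where there is no reading), "fx", "fy", "cx", "cy" (pixels), "origin" and "attitude" of the camera in the world; the wrist camera has in their place "tool_from_camera" (4x4, takes a point from camera to tool coordinates, whose origin is the TCP and whose axes are the flange's). Camera axes: x right, y down, z forward; pixel columns grow to the right and rows downward; lengths in m; the calibration is good to about 2 mm. A picture is of the moment at which its call begins: read the wrist's pose just before it.
- manip.job_done(): hands the job in; it is judged then, once.
The state is a dict: "t": time; "q": joint angles; "qd": joint speeds; "effort": joint torques, N m; "ee_pos": TCP position; "eef_rot": TCP orientation; "contact_force": force on the tool from outside, world axes, zero at the start; "torque": the same for the moment, N m; "width": finger opening in m; "grip_force": force on a finger pad.
Only numpy, scipy, OpenCV 4.12 (cv2) and the standard library are available. Lean on these libraries where they do the work, as an engineer would, in place of code of your own. Each camera call takes 0.05 s, during which the arm holds its last target. There are 200 camera calls.

## Working session

There is one attempt and no reset: what is moved stays moved. The work goes in short steps, Python scripts to look and compute and a shell command to move; the robot and the scene stay as the last step left them, time stands still between calls to the robot, and variables do not carry over. Pictures are saved under pics/ and viewed, at most 10 in all, crops included, and the job is handed in when it is done.

```bash
ls; mkdir -p pics; cat > h.py <<'E'
import numpy as np, cv2
from scipy.spatial.transform import Rotation as R
from cell import manip, viewer
def snap(n,f=None):
    st=manip.read_state(); s=viewer.snapshot(n)
    if n=='wrist':
        T=np.eye(4);T[:3,:3]=R.from_rotvec(st['eef_rot']).as_matrix();T[:3,3]=st['ee_pos'];M=T@np.array(s['tool_from_camera'])
    else:
        M=np.eye(4);a=np.array(s['attitude'],float)
        M[:3,:3]=a if a.shape==(3,3) else (R.from_rotvec(a).as_matrix() if a.size==3 else R.from_quat(a).as_matrix());M[:3,3]=s['origin']
    s['M']=M
    if f: cv2.imwrite('pics/'+f,s['pixels'][:,:,::-1])
    return s
def cloud(s):
    d=s['depth'];v,u=np.mgrid[:480,:640]
    P=np.stack([(u-s['cx'])/s['fx']*d,(v-s['cy'])/s['fy']*d,d],-1)@s['M'][:3,:3].T+s['M'][:3,3]
    P[d==0]=np.nan
    return P
def onplane(s,uv,z):
    uv=np.atleast_2d(np.asarray(uv,float));r=np.c_[(uv[:,0]-s['cx'])/s['fx'],(uv[:,1]-s['cy'])/s['fy'],np.ones(len(uv))]@s['M'][:3,:3].T
    o=s['M'][:3,3];return o+r*((z-o[2])/r[:,2])[:,None]
E
python3 - <<'E'
from h import *
for n in('top','scene'):
    s=snap(n,n+'0.png');print(n,s['origin'],s['attitude'],s['fx'],s['cx'],s['cy'])
    np.savez(n+'0.npz',P=cloud(s),px=s['pixels'])
s=viewer.snapshot('wrist');print(s['tool_from_camera'],manip.tips_ahead);print(manip.read_state())
E
```

```text
pics
top [0.27252598 0.17359934 1.09826008] [-2.00416993  2.20999373 -0.24201817] 599.3796589711881 312.7829801620047 238.00155666676494
scene [-0.01868607  0.80191104  0.47466036] [-0.74465161  2.20456545 -1.46530024] 534.0838419419096 311.61766742199165 241.47248329967806
[[-1.67352061e-04 -9.58098249e-01 -2.86439727e-01  7.30368701e-02]
 [ 9.99999910e-01 -2.71854232e-04  3.25063215e-04  1.43744297e-03]
 [-3.89312350e-04 -2.86439647e-01  9.58098209e-01 -1.59460506e-01]
 [ 0.00000000e+00  0.00000000e+00  0.00000000e+00  1.00000000e+00]] 0.011
{'t': 0.15, 'q': array([-1.53730839e+00,  3.81031829e-01,  1.29798383e+00, -1.30662683e-05,
        1.46359507e+00, -2.15302072e-01]), 'qd': array([-0.00116438, -0.00122825, -0.00293259,  0.00114038,  0.00167724,
       -0.00085654]), 'effort': array([ 4.77942885e-04, -4.38085306e+01, -2.24614656e+01,  7.12839654e-02,
        3.43092810e-02, -8.27897043e-05]), 'ee_pos': array([ 0.13541338, -0.53285516,  0.22451935]), 'eef_rot': array([-3.11630981e+00, -3.89667574e-01, -1.24816575e-04]), 'contact_force': array([-0.88129635,  0.41381805,  0.17290908]), 'torque': array([-0.0429377 ,  0.01061823,  0.01282726]), 'grip_force': 0.0, 'width': 0.08839772165152902}
```

View pics/top0.png

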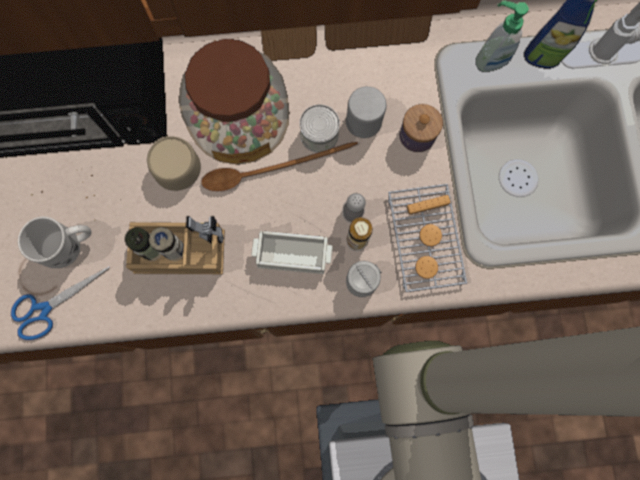

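View pics/scene0.png

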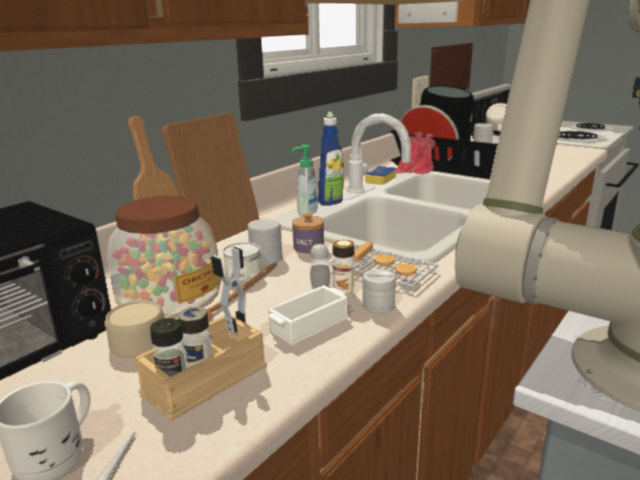

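Top view: clip near pixel (205,228) on the right-hand end of the caddy (127–222, 223–275). Dish at (293,252), shaker (356,205), jar (361,231) and canister (365,277). Finger biscuit at (429,204) with its long axis roughly along world y; round biscuits at (431,235) and (427,267). The scene view agrees.

```bash
cat > m1.py <<'E'
from h import *
Z=np.load('top0.npz');P=Z['P'];px=Z['px']
hsv=cv2.cvtColor(px,cv2.COLOR_RGB2HSV)
def box(u0,v0,u1,v1,zl,zh,name,extra=None):
    m=np.zeros(P.shape[:2],bool);m[v0:v1,u0:u1]=1
    m&=(P[...,2]>zl)&(P[...,2]<zh)
    if extra is not None:m&=extra
    q=P[m]
    if len(q)<5: print(name,'few',len(q));return
    (c,s,a)=cv2.minAreaRect((q[:,:2]*1000).astype(np.float32))
    print(name,len(q),'c',np.round(c,1),'size',np.round(s,1),'ang',round(a,1),'zmax %.3f zmed %.3f'%(q[:,2].max(),np.median(q[:,2])))
box(185,200,225,250,.10,.2,'clip')
box(185,200,225,250,.14,.2,'cliptop')
box(120,210,228,285,.045,.07,'caddyrim')
box(245,225,340,280,.030,.06,'dish')
box(340,190,370,220,.05,.12,'shaker')
box(346,215,375,246,.06,.14,'jar')
box(340,255,388,300,.05,.09,'can')
og=(hsv[...,0]<20)&(hsv[...,1]>130)
box(400,190,455,218,.026,.06,'finger',og)
box(415,222,445,248,.02,.06,'r1',og)
box(412,254,442,280,.02,.06,'r2',og)
box(385,180,470,300,.012,.03,'rack')
E
python3 m1.py
```

```text
clip 472 c [521.5 331.7] size [46.6 22.2] ang 82.7 zmax 0.179 zmed 0.146
cliptop 260 c [520.9 331.8] size [46.5 21.4] ang 81.9 zmax 0.179 zmed 0.171
caddyrim 1497 c [513.3 397.9] size [169.7  84.3] ang 84.2 zmax 0.070 zmed 0.059
dish 978 c [487.7 193.3] size [144.   62.8] ang 79.3 zmax 0.048 zmed 0.041
shaker 419 c [544.6  74.1] size [36.5 52. ] ang 82.2 zmax 0.107 zmed 0.085
jar 550 c [500.9  71.3] size [39.8 39.9] ang 26.3 zmax 0.111 zmed 0.105
can 888 c [425.   71.7] size [57.2 58.5] ang 76.7 zmax 0.070 zmed 0.062
finger 282 c [550.1 -64.9] size [16.3 76.6] ang 6.7 zmax 0.043 zmed 0.037
r1 279 c [492.1 -60.8] size [38.6 32.4] ang 63.8 zmax 0.036 zmed 0.030
r2 317 c [435.2 -46.3] size [36.9 35.5] ang 74.9 zmax 0.037 zmed 0.030
rack 2496 c [497.4 -78. ] size [198.9 158. ] ang 2.1 zmax 0.030 zmed 0.020
```

```bash
cat >> h.py <<'E'
def Rd(a): # tool down, tool x at world angle a (deg)
    a=np.radians(a);return np.array([[np.cos(a),np.sin(a),0],[np.sin(a),-np.cos(a),0],[0,0,-1]])
def delta(p,a):
    s=manip.read_state();R0=R.from_rotvec(s['eef_rot']).as_matrix()
    d=R0.T@(np.array(p)-s['ee_pos']);r=R.from_matrix(R0.T@Rd(a)).as_rotvec()
    print('d',np.round(d,4),'r',np.round(r,4),'rows',np.linalg.norm(d)/.0417,np.linalg.norm(r)/.125)
    print('now',np.round(s['ee_pos'],4),'toolx',np.round(np.degrees(np.arctan2(R0[1,0],R0[0,0])),2),'tz',np.round(R0[:,2],3),'w',round(s['width'],4),'g',s['grip_force'],'F',np.round(s['contact_force'],1),'t',s['t'],'q',np.round(s['q'],2))
E
python3 -c "
from h import *
delta([.52,.33,.33],173)"
```

```text
d [ 0.5852 -0.7417 -0.1046] r [ 0.0000e+00 -1.4000e-03 -2.7706e+00] rows 22.795049274047162 22.16502596466069
now [ 0.1354 -0.5329  0.2245] toolx 14.25 tz [-0.     0.001 -1.   ] w 0.0884 g 0.0 F [-0.9  0.4  0.2] t 0.15 q [-1.54  0.38  1.3  -0.    1.46 -0.22]
```

```bash
python3 -m pendant '[[0.026,-0.032,-0.01,0,0,-0.12,0.088],[0.052,-0.065,-0.02,0,0,-0.24,0.088],[0.077,-0.098,-0.03,0,0,-0.36,0.088],[0.102,-0.13,-0.04,0,0,-0.48,0.088],[0.128,-0.162,-0.05,0,0,-0.6,0.088]]'; python3 -c "
from h import *
delta([.52,.33,.33],173)"
```

```text
t: 0.57
ee_pos: [0.2182, -0.3462, 0.2741]
eef_rot: [-2.859, -1.301, -0.0]
contact_force: [0.8, 0.0, 0.0]
width: 0.0881
grip_force: 0.0
d [ 0.7081 -0.2166 -0.0555] r [ 2.0000e-04 -7.0000e-04 -2.1653e+00] rows 17.807600654067276 17.32251675547009
now [ 0.2182 -0.3462  0.2741] toolx 48.94 tz [-0.     0.001 -1.   ] w 0.0881 g 0.0 F [0.8 0.  0. ] t 0.5667 q [-1.3   0.09  1.55  0.    1.5  -0.58]
```

```bash
python3 -m pendant '[[0.7081,-0.2166,-0.0555,0,0,-2.165,0.088],[0.7081,-0.2166,-0.0555,0,0,-2.165,0.088],[0.7081,-0.2166,-0.0555,0,0,-2.165,0.088],[0.7081,-0.2166,-0.0555,0,0,-2.165,0.088],[0.7081,-0.2166,-0.0555,0,0,-2.165,0.088]]'; python3 -c "
from h import *
delta([.52,.33,.33],173)"
```

```text
t: 0.98
ee_pos: [0.3037, -0.1569, 0.2897]
eef_rot: [2.321, 2.117, 0.0]
contact_force: [1.6, 0.4, -0.4]
width: 0.0879
grip_force: 0.0
d [ 0.5046  0.1709 -0.0403] r [ 1.0000e-04  3.0000e-04 -1.5403e+00] rows 12.812726282007459 12.322254550130136
now [ 0.3037 -0.1569  0.2897] toolx 84.75 tz [ 0. -0. -1.] w 0.0879 g 0.0 F [ 1.6  0.4 -0.4] t 0.9833 q [-0.83 -0.05  1.65  0.    1.54 -0.74]
```

Full-target rows work well.

```bash
python3 -m pendant '[[0.504,0.171,-0.04,0,0,-1.54,0.088],[0.504,0.171,-0.04,0,0,-1.54,0.088],[0.504,0.171,-0.04,0,0,-1.54,0.088],[0.504,0.171,-0.04,0,0,-1.54,0.088],[0.504,0.171,-0.04,0,0,-1.54,0.088]]'; python3 -c "
from h import *
delta([.52,.33,.33],173)"
```

```text
t: 1.4
ee_pos: [0.3892, 0.0328, 0.3054]
eef_rot: [1.556, 2.729, 0.0]
contact_force: [0.6, -1.5, -0.1]
width: 0.088
grip_force: 0.0
d [ 0.1892  0.2639 -0.0246] r [ 1.000e-04  4.000e-04 -9.142e-01] rows 7.809532762035245 7.3135902204654295
now [0.3892 0.0328 0.3054] toolx 120.62 tz [ 0. -0. -1.] w 0.088 g 0.0 F [ 0.6 -1.5 -0.1] t 1.4 q [-0.22  0.04  1.52 -0.    1.59 -0.76]
```

```bash
python3 -m pendant '[[0.189,0.264,-0.025,0,0,-0.914,0.088],[0.189,0.264,-0.025,0,0,-0.914,0.088],[0.189,0.264,-0.025,0,0,-0.914,0.088],[0.189,0.264,-0.025,0,0,-0.914,0.088]]' >/dev/null; python3 -m pendant '[[0.092,0.13,-0.012,0,0,-0.42,0.088],[0.092,0.13,-0.012,0,0,-0.42,0.088],[0.092,0.13,-0.012,0,0,-0.42,0.088],[0.092,0.13,-0.012,0,0,-0.42,0.088],[0.092,0.13,-0.012,0,0,-0.42,0.088]]'; python3 - <<'E'
from h import *
delta([.52,.33,.33],173)
s=snap('wrist','w1.png');P=cloud(s);np.savez('w1.npz',P=P,px=s['pixels'])
def rect(m,n):
    q=P[m];c,sz,a=cv2.minAreaRect((q[:,:2]*1000).astype(np.float32));print(n,len(q),np.round(c,1),np.round(sz,1),round(a,1),q[:,2].min(),q[:,2].max())
z=P[...,2];near=(abs(P[...,0]-.521)<.05)&(abs(P[...,1]-.33)<.05)
rect((z>.10)&near,'clip');rect((z>.15)&near,'handles')
rect((z>.052)&(z<.066)&(abs(P[...,0]-.51)<.06)&(P[...,1]>.28),'caddy rim')
E
```

```text
t: 2.15
ee_pos: [0.4442, 0.3458, 0.3293]
eef_rot: [-0.18, -3.135, -0.001]
contact_force: [0.5, 0.6, 0.1]
width: 0.0884
grip_force: 0.0
d [-0.0771 -0.007  -0.0008] r [ 0.0009 -0.0011  0.0073] rows 1.8561021354312803 0.05945547914151424
now [0.4442 0.3458 0.3293] toolx 173.42 tz [-0.001  0.001 -1.   ] w 0.0884 g 0.0 F [0.5 0.6 0.1] t 2.15 q [ 0.45  0.36  1.04  0.    1.75 -1.01]
clip 1095 [520.7 330.2] [45.6 21.8] 84.4 0.10013619596155143 0.175776961771476
handles 491 [520.8 330.2] [45.8 19.9] 83.6 0.15003942572738277 0.175776961771476
caddy rim 2877 [522.4 485.6] [346.1  84.2] 84.1 0.05201877177736863 0.06599831471778939
```

View pics/w1.png

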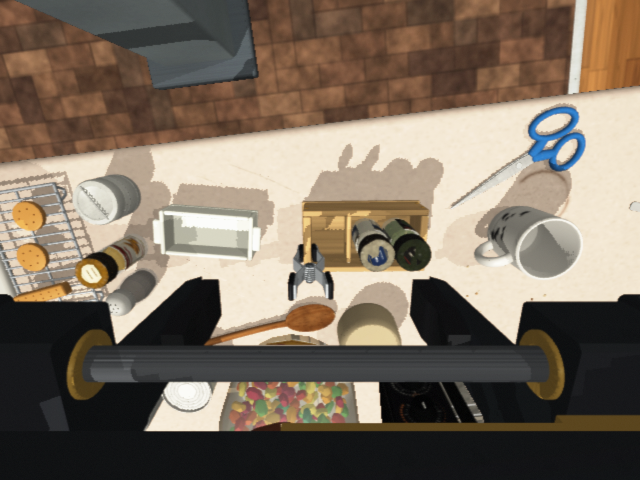

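The wrist view shows the clip upright with handles at about (312,285), straddling the left end wall of the caddy at (305,240). The dish is at (207,233) and the finger biscuit at (40,296).

```bash
python3 - <<'E'
from h import *
delta([.5208,.3304,.152],173.9)
P=np.load('w1.npz')['P'];z=P[...,2]
for a,b in((.052,.064),(.07,.09),(.09,.11),(.11,.13),(.13,.15),(.15,.18)):
    m=(z>a)&(z<b)&(abs(P[...,0]-.52)<(.06 if a<.06 else .03))&(P[...,1]>.28)&(P[...,1]<.36)
    q=P[m]
    if a<.06: q=q[np.abs(q[:,0]-.49)<.012]
    print(a,len(q),np.round(np.percentile(q,[2,50,98],axis=0)*1000,1).tolist())
E
```

```text
d [-0.0772 -0.0038  0.1771] r [-0.0004 -0.0009 -0.012 ] rows 4.634969100979242 0.096120260958133
now [0.4447 0.3433 0.3292] toolx 173.21 tz [-0.001 -0.    -1.   ] w 0.0877 g 0.0 F [-0.5 -0.2 -0.5] t 2.2 q [ 0.45  0.35  1.04  0.    1.75 -1.01]
0.052 141 [[478.2, 322.9, 57.4], [489.6, 327.6, 59.4], [501.4, 333.0, 61.3]]
0.07 94 [[511.6, 312.5, 70.2], [517.0, 318.3, 77.7], [527.4, 342.1, 88.8]]
0.09 117 [[511.6, 308.2, 91.1], [518.4, 313.6, 102.2], [528.7, 346.0, 109.2]]
0.11 176 [[510.6, 314.0, 110.4], [515.0, 329.6, 125.9], [530.7, 341.2, 129.8]]
0.13 350 [[510.6, 314.8, 130.1], [519.5, 329.1, 133.5], [529.4, 348.7, 149.2]]
0.15 491 [[509.5, 308.3, 151.1], [517.1, 342.6, 172.1], [531.5, 353.0, 175.3]]
```

```bash
python3 -m pendant '[[-0.077,-0.007,0,0,0,0,0.088],[-0.077,-0.007,0,0,0,0,0.088],[-0.077,-0.007,0.04,0,0,0,0.088],[-0.077,-0.007,0.08,0,0,0,0.088],[-0.077,-0.007,0.1,0,0,0,0.088]]'; python3 - <<'E'
from h import *
delta([.5208,.3304,.152],173.9)
E
```

```text
t: 2.62
ee_pos: [0.5204, 0.3224, 0.2252]
eef_rot: [-0.197, -3.13, 0.004]
contact_force: [-0.1, 0.0, -0.3]
width: 0.088
grip_force: 0.0
d [0.0002 0.0082 0.0731] r [-0.0031 -0.0056 -0.0191] rows 1.7652110786590396 0.16134610485533077
now [0.5204 0.3224 0.2252] toolx 172.8 tz [-0.006 -0.002 -1.   ] w 0.088 g 0.0 F [-0.1  0.  -0.3] t 2.6167 q [ 0.36  0.49  1.11 -0.    1.55 -1.08]
```

```bash
python3 -m pendant '[[0,0.0082,0.036,0.05,-0.004,-0.019,0.088],[0,0.0082,0.073,0.05,-0.004,-0.019,0.088],[0,0.0082,0.073,0.05,-0.004,-0.019,0.07],[0,0.0082,0.073,0.05,-0.004,-0.019,0.06],[0,0.0082,0.073,0.05,-0.004,-0.019,0.055]]' 5; python3 - <<'E'
from h import *
delta([.5208,.3300,.152],173.9)
s=snap('wrist','w2.png')
E
```

```text
t: 3.03
ee_pos: [0.5231, 0.3322, 0.1593]
eef_rot: [0.165, 3.133, -0.077]
contact_force: [1.2, 0.1, 1.2]
width: 0.0701
grip_force: 0.0
d [ 0.0021 -0.0021  0.0074] r [-0.0485  0.0062  0.0013] rows 0.1916766217540834 0.39161699312684584
now [0.5231 0.3322 0.1593] toolx 173.98 tz [ 0.001 -0.049 -0.999] w 0.0701 g 0.0 F [1.2 0.1 1.2] t 3.0333 q [ 0.39  0.56  1.18 -0.05  1.42 -1.06]
```

View pics/w2.png

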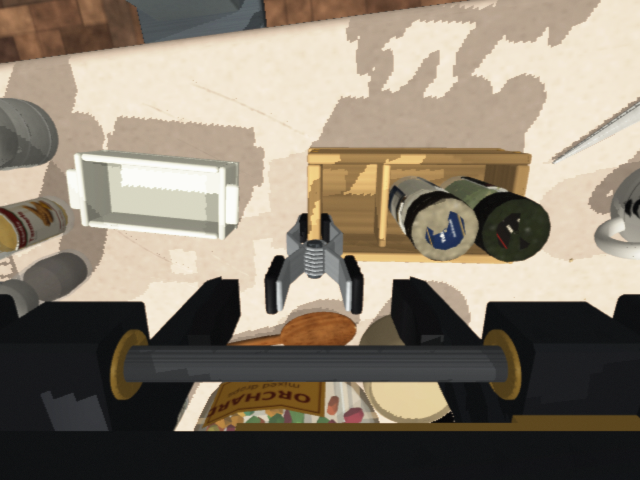

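Handles at x≈267–360 px are centred between the fingers at 238 and 395. Closing gently.

```bash
python3 -m pendant '[[0,0,0.0,0,0,0,0.046],[0,0,0,0,0,0,0.044],[0,0,0,0,0,0,0.043],[0,0,0,0,0,0,0.043],[0,0,0,0,0,0,0.043]]' 5; python3 - <<'E'
from h import *
delta([.5208,.3300,.152],173.9)
E
```

```text
t: 3.5
ee_pos: [0.5221, 0.3327, 0.1574]
eef_rot: [0.163, 3.135, -0.078]
contact_force: [0.3, -0.7, 1.6]
width: 0.0453
grip_force: 5.0
d [ 0.0011 -0.0025  0.0055] r [-0.0497  0.0043  0.0027] rows 0.1486093815408052 0.39981925948658975
now [0.5221 0.3327 0.1574] toolx 174.06 tz [-0.001 -0.05  -0.999] w 0.0453 g 5.000024690007194 F [ 0.3 -0.7  1.6] t 3.5 q [ 0.4   0.57  1.18 -0.05  1.42 -1.06]
```

```bash
python3 -m pendant '[[0,0,0,0,0,0,0.037],[0,0,0,0,0,0,0.037],[0,0,0,0,0,0,0.037],[0,0,0,0,0,0,0.037]]' 20; python3 - <<'E'
from h import *
delta([.5208,.3300,.152],173.9)
s=snap('wrist','w3.png')
E
```

```text
t: 3.83
ee_pos: [0.522, 0.3327, 0.1568]
eef_rot: [0.163, 3.136, -0.079]
contact_force: [0.1, 0.2, -0.6]
width: 0.037
grip_force: 8.9
d [ 0.0009 -0.0025  0.0049] r [-0.0502  0.0033  0.0027] rows 0.1349690897114225 0.40283126508204936
now [0.522  0.3327 0.1568] toolx 174.06 tz [-0.002 -0.05  -0.999] w 0.037 g 8.892006576061249 F [ 0.1  0.2 -0.6] t 3.8333 q [ 0.4   0.57  1.18 -0.05  1.42 -1.06]
```

View pics/w3.png

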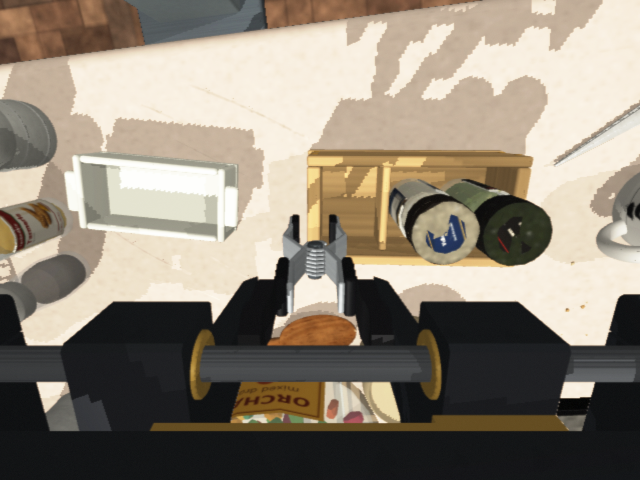

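Jaws are open and clear of the wall: arm A at (295,225) px is left of the wall at (313,190). Lifting.

```bash
python3 -m pendant '[[0,0,-0.01,0,0,0,0.037],[0,0,-0.03,0,0,0,0.037],[0,0,-0.06,0,0,0,0.037],[0,0,-0.1,0,0,0,0.037],[0,0,-0.14,0,0,0,0.037]]' 20; python3 - <<'E'
from h import *
delta([.545,-.065,.30],96.7)
E
```

```text
t: 4.3
ee_pos: [0.5217, 0.3396, 0.2989]
eef_rot: [0.163, 3.136, -0.079]
contact_force: [1.1, -0.2, -1.4]
width: 0.0372
grip_force: 8.9
d [-0.0651 -0.3995  0.0192] r [-0.0407  0.0363  1.3498] rows 9.7178945292291 10.806947085845156
now [0.5217 0.3396 0.2989] toolx 174.06 tz [-0.003 -0.05  -0.999] w 0.0372 g 8.89261856675148 F [ 1.1 -0.2 -1.4] t 4.3 q [ 0.41  0.5   0.9  -0.05  1.77 -1.07]
```

```bash
python3 -m pendant '[[-0.06,-0.4,0.06,-0.04,0.036,1.35,0.037],[-0.06,-0.4,0.06,-0.04,0.036,1.35,0.037],[-0.06,-0.4,0.06,-0.04,0.036,1.35,0.037],[-0.06,-0.4,0.06,-0.04,0.036,1.35,0.037],[-0.06,-0.4,0.06,-0.04,0.036,1.35,0.037]]' 20; python3 - <<'E'
from h import *
delta([.54,-.065,.25],96.7)
E
```

```text
t: 4.72
ee_pos: [0.5311, 0.1309, 0.2773]
eef_rot: [1.127, 2.93, -0.044]
contact_force: [1.2, 0.1, -1.1]
width: 0.037
grip_force: 8.9
d [-0.1375 -0.1387  0.0325] r [-0.02    0.0203  0.7196] rows 4.747365119286968 5.761511656786811
now [0.5311 0.1309 0.2773] toolx 137.94 tz [-0.008 -0.027 -1.   ] w 0.037 g 8.892084807157516 F [ 1.2  0.1 -1.1] t 4.7167 q [ 0.04  0.35  1.19 -0.03  1.61 -0.8 ]
```

```bash
python3 -m pendant '[[-0.1375,-0.1387,0.0325,-0.02,0.02,0.72,0.037],[-0.1375,-0.1387,0.0325,-0.02,0.02,0.72,0.037],[-0.1375,-0.1387,0.0325,-0.02,0.02,0.72,0.037],[-0.1375,-0.1387,0.0325,-0.02,0.02,0.72,0.037],[-0.1375,-0.1387,0.0325,-0.02,0.02,0.72,0.037]]' 20 >/dev/null;  python3 -m pendant '[[0,0,0,0,0,0.09,0.037],[0,0,0,0,0,0.09,0.037]]' 20; python3 - <<'E'
from h import *
s=snap('wrist','w4.png');P=cloud(s);np.savez('w4.npz',P=P,px=s['pixels'])
delta([.55,-.065,.25],96.7)
E
```

```text
t: 5.3
ee_pos: [0.5414, -0.065, 0.2496]
eef_rot: [-2.082, -2.352, 0.007]
contact_force: [-0.1, 0.6, -0.3]
width: 0.0369
grip_force: 8.9
d [-0.0023  0.0083 -0.0002] r [-0.0032  0.0031  0.0113] rows 0.2067697150329267 0.09740625976243687
now [ 0.5415 -0.0638  0.2498] toolx 97.35 tz [-0.003 -0.004 -1.   ] w 0.0371 g 8.888808935880661 F [ 0.6 -0.4 -0.4] t 5.35 q [-0.33  0.36  1.26 -0.    1.52 -0.46]
```

View pics/w4.png

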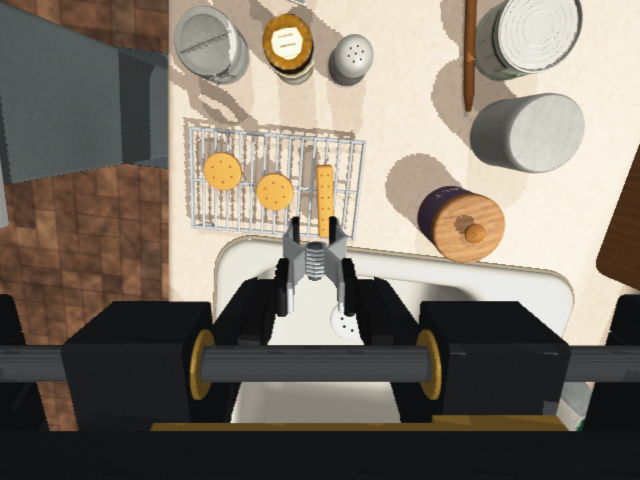

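Biscuit visible from (325,165) to (327,236), its near end just behind the jaws at (296,225) and (338,225). The rack is left of it.

```bash
cat > m2.py <<'E'
from h import *
Z=np.load('w4.npz');P=Z['P'];px=Z['px'];hsv=cv2.cvtColor(px,cv2.COLOR_RGB2HSV)
og=(hsv[...,0]<25)&(hsv[...,1]>130)&(P[...,2]>.029)&(P[...,2]<.045)
m=og.copy();m[:,:305]=0;m[:,345:]=0;m[:150]=0;m[245:]=0
q=P[m];c,sz,a=cv2.minAreaRect((q[:,:2]*1000).astype(np.float32));print('finger',len(q),c,sz,a,np.median(q[:,2]))
n,l,st,ce=cv2.connectedComponentsWithStats(m.astype(np.uint8));print(st[1:][st[1:,4]>20])
q=P[l==1+np.argmax(st[1:,4])];c,sz,a=cv2.minAreaRect((q[:,:2]*1000).astype(np.float32));print('finger main',len(q),c,sz,a,'ymax',q[:,1].max())
# clip points by height, in world
z=P[...,2]
near=(abs(P[...,0]-.5415)<.05)&(abs(P[...,1]+.065)<.04)
e=np.array([np.cos(np.radians(7.3)),np.sin(np.radians(7.3))]);f=np.array([-e[1],e[0]])
for a0 in np.arange(.12,.27,.015):
    q=P[near&(z>a0)&(z<a0+.015)]
    if len(q)>5:
        u=(q[:,:2]-[.5415,-.0638])@e*1000;v=(q[:,:2]-[.5415,-.0638])@f*1000
        L=u[u<0];H=u[u>0]
        print(round(a0,3),len(q),'u-',np.round(np.percentile(L,[2,98]),1) if len(L) else '', 'u+',np.round(np.percentile(H,[2,98]),1) if len(H) else '','v',np.round(np.percentile(v,[2,98]),1))
print('zmin',z[near&(z>.1)].min())
E
python3 m2.py
```

```text
finger 999 (550.7568359375, -66.773193359375) (17.018291473388672, 78.33234405517578) 9.20407772064209 0.03564139953371748
[[317 165  17  72 999]]
finger main 999 (550.7568359375, -66.773193359375) (17.018291473388672, 78.33234405517578) 9.20407772064209 ymax -0.027345523606867136
0.135 82 u- [-21.3 -13.9] u+ [ 9.4 17.5] v [3.  5.3]
0.15 362 u- [-20.4 -13.3] u+ [ 9.  16.2] v [-10.2   5.2]
0.165 109 u- [-20.8 -17.9] u+ [13.9 17.3] v [-4.8  4.7]
0.18 225 u- [-22.7 -18.8] u+ [15.7 19.5] v [-9.6  4.7]
0.195 372 u- [-19.5 -11.8] u+ [ 7.7 16.8] v [-8.2  5. ]
0.21 1044 u- [-10.9  -0.5] u+ [0.  8.4] v [-12.9   7.8]
0.225 513 u- [-18.2  -9. ] u+ [ 6.8 16.9] v [-9.7  7.1]
0.24 440 u- [-20.6 -11.8] u+ [ 9.9 18.7] v [-7.5  7.5]
0.255 2064 u- [-29.4 -11.1] u+ [ 9.8 28.3] v [-10.8   8. ]
0.27 1678 u- [-32.8 -19.1] u+ [17.8 31.6] v [-10.6   8.4]
zmin 0.13604921474967918
```

```bash
cat >> m2.py <<'E'
print('---')
q=P[m][:,:2]*1000
w,V=np.linalg.eigh(np.cov(q.T));print('pca',np.degrees(np.arctan2(V[1,1],V[0,1])),q.mean(0))
# edge midline fit
ks=[]
for yy in np.arange(-100,-30,4.):
    r=q[abs(q[:,1]-yy)<2]
    ks.append((yy,(r[:,0].min()+r[:,0].max())/2))
ks=np.array(ks);p=np.polyfit(ks[:,0],ks[:,1],1);print('edge angle',-np.degrees(np.arctan(p[0])),'x at -66:',np.polyval(p,-66.))
delta([.5526,-.0643,.1375],97.5)
E
python3 m2.py | sed -n '/---/,$p'
```

```text
---
pca 96.82908471895891 [549.6049046 -62.6701861]
edge angle 6.326581778176081 x at -66: 549.9004144242193
d [-0.0016  0.0113  0.1123] r [-0.0032  0.0031 -0.0026] rows 2.706121553887295 0.04139530541228342
now [ 0.5415 -0.0638  0.2498] toolx 97.35 tz [-0.003 -0.004 -1.   ] w 0.0371 g 8.888808935880661 F [ 0.6 -0.4 -0.4] t 5.35 q [-0.33  0.36  1.26 -0.    1.52 -0.46]
```

```bash
python3 -m pendant '[[-0.001,0.0104,0.03,-0.003,0.003,0.013,0.034],[-0.001,0.0104,0.06,-0.003,0.003,0.013,0.034],[-0.001,0.0104,0.07,-0.003,0.003,0.013,0.034],[-0.001,0.0104,0.07,-0.003,0.003,0.013,0.034],[-0.001,0.0104,0.07,-0.003,0.003,0.013,0.034]]' 20; python3 - <<'E'
from h import *
s=snap('wrist','w5.png');P=cloud(s)
delta([.552,-.0635,.1375],96.6)
st=manip.read_state();z=P[...,2]
e=np.array([np.cos(np.radians(6.6)),np.sin(np.radians(6.6))]);f=np.array([-e[1],e[0]]);c=np.array([.5502,-.066])
near=np.linalg.norm(P[...,:2]-c,axis=-1)<.045
for a0 in list(np.arange(.06,.2,.01)):
    q=P[near&(z>a0)&(z<a0+.01)]
    if len(q)>5:
        u=(q[:,:2]-c)@e*1000;v=(q[:,:2]-c)@f*1000;L=u[u<0];H=u[u>0]
        print(round(a0,3),len(q),'u-',np.round(np.percentile(L,[2,98]),1) if len(L) else '', 'u+',np.round(np.percentile(H,[2,98]),1) if len(H) else '','v',np.round(np.percentile(v,[2,98]),1))
print('zmin',z[near&(z>.05)].min())
hsv=cv2.cvtColor(s['pixels'],cv2.COLOR_RGB2HSV)
m=(hsv[...,0]<25)&(hsv[...,1]>130)&(z>.029)&(z<.045)&(abs(P[...,0]-.55)<.025)
q=(P[m][:,:2]-c)*1000;u=q@e;v=q@f;print('biscuit u,v',np.percentile(u,[1,99]),np.percentile(v,[1,99]),len(q))
E
```

```text
t: 5.77
ee_pos: [0.552, -0.0623, 0.1799]
eef_rot: [2.086, 2.349, -0.0]
contact_force: [0.1, -0.7, 0.5]
width: 0.0342
grip_force: 9.6
d [-0.0009 -0.0004  0.0431] r [0.0013 0.0009 0.0024] rows 1.0335680143875223 0.02282663895897967
now [ 0.5523 -0.0625  0.1806] toolx 96.73 tz [ 0.001 -0.001 -1.   ] w 0.0346 g 9.648013862097287 F [0.3 0.7 0.2] t 5.8167 q [-0.33  0.43  1.36 -0.    1.36 -0.44]
0.06 14 u- [-20.2 -15.6] u+ [15.  21.1] v [8.5 9.7]
0.07 63 u- [-21.6 -13.5] u+ [14.5 22.7] v [2.6 9.9]
0.08 216 u- [-19.7 -12.1] u+ [13.4 20.7] v [-5.2 10. ]
0.09 142 u- [-19.  -12.8] u+ [13.9 20.3] v [-3.2  9.1]
0.1 68 u- [-19.8 -17. ] u+ [18.3 21.1] v [2.6 9.3]
0.11 67 u- [-21.3 -17.8] u+ [19.6 22.8] v [-5.   9.3]
0.12 289 u- [-20.5 -15. ] u+ [17.1 22.3] v [-4.4  9.4]
0.13 264 u- [-15.1  -8.9] u+ [ 1.7 17.3] v [-2.2 11.7]
0.14 499 u- [-9.4 -0.3] u+ [ 0.2 11.6] v [-8.7 12.6]
0.15 685 u- [-8.5 -0.3] u+ [ 0.3 10.9] v [-5.5 10.6]
0.16 274 u- [-16.6  -7.4] u+ [10.3 19.3] v [-4.8 11.7]
0.17 254 u- [-17.5  -8.6] u+ [11.6 20.4] v [ 7.5 12.1]
0.18 284 u- [-16.7  -8.1] u+ [11. 20.] v [ 8.  12.2]
0.19 1872 u- [-25.5  -7.3] u+ [10.7 29. ] v [-6.3 12.5]
0.2 920 u- [-28.8 -15.2] u+ [18.7 32.3] v [-5.2 12.9]
zmin 0.06775128937369307
biscuit u,v [-8.54329021  9.0003543 ] [-20.43249923  38.1028185 ] 1251
```

View pics/w5.png

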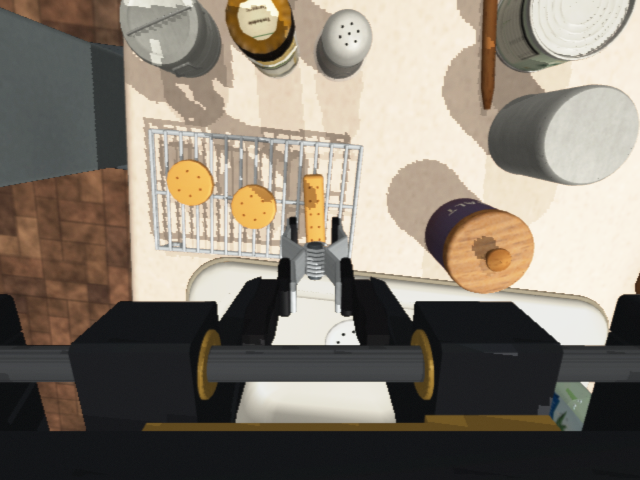

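Biscuit (304–325, 175–243 px) lies midway between the jaws, which are 26 mm apart; the jaws sit about 3 mm towards its +y end. Shifting that and descending.

```bash
python3 -m pendant '[[-0.003,-0.0005,0.005,0,0,0.002,0.034],[-0.003,-0.0005,0.02,0,0,0.002,0.034],[-0.003,-0.0005,0.035,0,0,0.002,0.034],[-0.003,-0.0005,0.043,0,0,0.002,0.034],[-0.003,-0.0005,0.043,0,0,0.002,0.034]]' 20; python3 -m pendant '[[0,0,0,0,0,0,0.034],[0,0,0,0,0,0,0.034]]' 20; python3 - <<'E'
from h import *
delta([.552,-.0665,.1375],96.6)
E
```

```text
t: 6.23
ee_pos: [0.5511, -0.0661, 0.1353]
eef_rot: [-2.091, -2.342, 0.002]
contact_force: [-0.7, 0.8, -0.9]
width: 0.0341
grip_force: 9.6
t: 6.4
ee_pos: [0.552, -0.0664, 0.1372]
eef_rot: [2.092, 2.342, 0.0]
contact_force: [1.0, -0.6, -0.5]
width: 0.034
grip_force: 9.6
d [-0.0001 -0.     -0.0003] r [ 0.001   0.0008 -0.0023] rows 0.007766957912200382 0.021126890159798767
now [ 0.552  -0.0664  0.1372] toolx 96.47 tz [ 0.001 -0.001 -1.   ] w 0.034 g 9.647518680430949 F [ 1.  -0.6 -0.5] t 6.4 q [-0.33  0.47  1.42 -0.    1.25 -0.45]
```

```bash
python3 -m pendant '[[0,0,0,0,0,0,0.036],[0,0,0,0,0,0,0.038],[0,0,0,0,0,0,0.039],[0,0,0,0,0,0,0.040],[0,0,0,0,0,0,0.0405]]' 20; python3 -m pendant '[[0,0,0,0,0,0,0.041],[0,0,0,0,0,0,0.041]]' 20
```

```text
t: 6.82
ee_pos: [0.5517, -0.0663, 0.1364]
eef_rot: [2.093, 2.343, -0.0]
contact_force: [0.3, -0.7, 0.0]
width: 0.0403
grip_force: 4.2
t: 6.98
ee_pos: [0.5515, -0.0663, 0.1363]
eef_rot: [-2.093, -2.343, 0.001]
contact_force: [-0.6, -0.7, -0.4]
width: 0.0412
grip_force: 0.4
```

```bash
python3 -m pendant '[[0,0,0,0,0,0,0.037],[0,0,0,0,0,0,0.037],[0,0,0,0,0,0,0.037],[0,0,0,0,0,0,0.037]]' 4;  python3 - <<'E'
from h import *
delta([.552,-.0665,.1375],96.6)
s=snap('wrist','w6.png')
E
```

```text
t: 7.32
ee_pos: [0.5516, -0.0663, 0.1362]
eef_rot: [-2.093, -2.343, 0.001]
contact_force: [-0.7, 0.0, 0.4]
width: 0.0404
grip_force: 4.0
d [-0.0003  0.0004 -0.0013] r [-0.0005  0.0001 -0.0025] rows 0.032360492201732934 0.020757215407272666
now [ 0.5516 -0.0663  0.1362] toolx 96.45 tz [-0. -0. -1.] w 0.0404 g 4.003304019570351 F [-0.7  0.   0.4] t 7.3167 q [-0.33  0.47  1.42 -0.    1.25 -0.45]
```

```bash
python3 -m pendant '[[0,0,-0.005,0,0,0,0.037],[0,0,-0.02,0,0,0,0.037],[0,0,-0.05,0,0,0,0.037],[0,0,-0.08,0,0,0,0.037],[0,0,-0.12,0,0,0,0.037]]' 4;  python3 - <<'E'
from h import *
s=snap('wrist','w7.png');P=cloud(s);np.savez('w7.npz',P=P,px=s['pixels'])
P1=np.load('w1.npz')['P'];z=P1[...,2]
m=(z>.034)&(z<.05)&(abs(P1[...,0]-.488)<.06)&(abs(P1[...,1]-.193)<.085)
q=P1[m];print('dish w1',len(q),cv2.minAreaRect((q[:,:2]*1000).astype(np.float32)))
hsv=cv2.cvtColor(s['pixels'],cv2.COLOR_RGB2HSV)
d=s['depth'];m=(hsv[...,0]<25)&(hsv[...,1]>130)&(P[...,2]>.09)
n,l,st,ce=cv2.connectedComponentsWithStats(m.astype(np.uint8));print(st[st[:,4]>60])
delta([.4877,.1933,.25],79.3)
E
```

```text
t: 7.78
ee_pos: [0.5506, -0.0659, 0.256]
eef_rot: [-2.09, -2.34, 0.003]
contact_force: [0.7, -0.8, -1.2]
width: 0.041
grip_force: 4.0
dish w1 1702 ((487.0453186035156, 192.0509796142578), (143.9193878173828, 61.954593658447266), 78.82141876220703)
[[     0      0    640    480 298172]
 [   251     15     49     56   1322]
 [   302    176     25     69   1528]
 [   181    329     26     71    941]
 [   424    329     27     71    940]
 [   159    415    419     16   4296]]
d [ 0.2657 -0.0359  0.0138] r [0.0098 0.0033 0.2995] rows 6.439182606473571 2.397560373826629
now [ 0.5531 -0.0667  0.2654] toolx 96.46 tz [ 0.01  -0.004 -1.   ] w 0.0408 g 3.9943476766347885 F [0.4 0.4 5.2] t 7.8333 q [-0.33  0.36  1.21 -0.    1.56 -0.45]
```

View pics/w7.png

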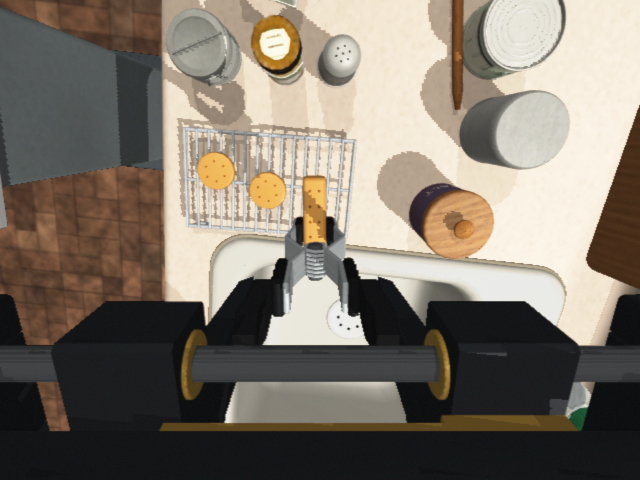

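Biscuit is in the jaws and off the rack (302–327, 176–245 px), with the round biscuits undisturbed. Carrying.

```bash
python3 -m pendant '[[0.01,-0.001,0,0,0,0.01,0.037],[0.03,-0.004,0,0,0,0.03,0.037],[0.06,-0.008,0,0,0,0.07,0.037],[0.09,-0.012,0,0,0,0.1,0.037],[0.12,-0.016,0,0,0,0.135,0.037]]' 4;  python3 - <<'E'
from h import *
delta([.4874,.1927,.25],79)
E
```

```text
t: 8.25
ee_pos: [0.5216, 0.0523, 0.2561]
eef_rot: [-2.248, -2.194, 0.001]
contact_force: [0.5, 0.7, 0.1]
width: 0.041
grip_force: 4.0
d [ 0.1396 -0.0376  0.0061] r [-8.000e-04  1.000e-04  1.675e-01] rows 3.4694867500542332 1.3397002918907654
now [0.5216 0.0523 0.2561] toolx 88.59 tz [-0.001 -0.    -1.   ] w 0.041 g 3.996356874704361 F [0.5 0.7 0.1] t 8.25 q [-0.13  0.31  1.31 -0.    1.52 -0.1 ]
```

```bash
python3 -m pendant '[[0.03,-0.008,0,0,0,0.035,0.037],[0.06,-0.016,0,0,0,0.07,0.037],[0.09,-0.024,0,0,0,0.11,0.037],[0.12,-0.032,0,0,0,0.145,0.037],[0.139,-0.037,0,0,0,0.167,0.037]]' 4; python3 -m pendant '[[0,0,0.01,0,0,0,0.037],[0,0,0.01,0,0,0,0.037],[0,0,0.01,0,0,0,0.037],[0,0,0.01,0,0,0,0.037]]' 4; cat > m3.py <<'E'
from h import *
import sys
s=snap('wrist',sys.argv[1]+'.png');P=cloud(s);z=P[...,2]
c=np.array([.4874,.1927]);th=np.radians(79.);e=np.array([np.cos(th),np.sin(th)]);f=np.array([-e[1],e[0]])
hsv=cv2.cvtColor(s['pixels'],cv2.COLOR_RGB2HSV)
u=(P[...,:2]-c)@e;v=(P[...,:2]-c)@f
m=(hsv[...,0]<25)&(hsv[...,1]>130)&(z>float(sys.argv[2]))&(abs(u)<.06)&(abs(v)<.03)
m&=z<float(sys.argv[2])+.06
n,l,st,ce=cv2.connectedComponentsWithStats(m.astype(np.uint8));k=1+np.argmax(st[1:,4]);m=l==k
q=P[m];U=u[m]*1000;V=v[m]*1000;Z=q[:,2]*1000
zt=np.percentile(Z,90);t=Z>zt-6   # top face
A=np.c_[U[t],V[t],np.ones(t.sum())];co=np.linalg.lstsq(A,Z[t],rcond=None)[0]
for _ in range(3):
    r=A@co-Z[t];g=abs(r)<1.5;co=np.linalg.lstsq(A[g],Z[t][g],rcond=None)[0]
print('biscuit n',len(U),'u',np.percentile(U,[1,99]),'v',np.percentile(V[t],[1,99]),'top z at centre %.1f slope u %.3f v %.3f'%(co[2],co[0],co[1]))
ks=np.array([(b,(np.percentile(V[t&(abs(U-b)<2)],[2,98]).mean())) for b in np.arange(np.percentile(U,5),np.percentile(U,95),4) if (t&(abs(U-b)<2)).sum()>8])
p=np.polyfit(ks[:,0],ks[:,1],1);print('yaw rel deg',np.degrees(np.arctan(p[0])),'v at 0',p[1],len(ks))
d=(z>.034)&(z<.052)&(abs(u)<.085)&(abs(v)<.045)&~((hsv[...,0]<25)&(hsv[...,1]>130))
q=P[d];print('dish',len(q),cv2.minAreaRect((q[:,:2]*1000).astype(np.float32)))
delta([.4874,.1927,.25],79)
E
python3 m3.py w8 .1
```

```text
t: 8.67
ee_pos: [0.4872, 0.1934, 0.2563]
eef_rot: [-2.421, -2.001, 0.001]
contact_force: [-0.4, 0.1, -0.7]
width: 0.0406
grip_force: 4.0
t: 9.0
ee_pos: [0.4885, 0.1905, 0.2464]
eef_rot: [-2.422, -2.001, 0.001]
contact_force: [0.2, 0.1, -0.9]
width: 0.0403
grip_force: 4.0
biscuit n 1533 u [-12.38335319  38.30303496] v [-9.68455832  8.21892698] top z at centre 145.6 slope u 0.013 v 0.014
yaw rel deg 0.4292375368504168 v at 0 -0.7344175064447236 12
dish 1691 ((491.5519714355469, 210.34072875976562), (104.70281982421875, 61.99501037597656), 78.95557403564453)
d [ 0.002  -0.0016 -0.0035] r [-0.0001  0.0002  0.0017] rows 0.10371712785545685 0.01387385473266403
now [0.4886 0.1904 0.2465] toolx 79.1 tz [-0. -0. -1.] w 0.0407 g 3.9978432655334473 F [-0.3 -0.2 -1.6] t 9.05 q [ 0.15  0.32  1.33 -0.    1.49  0.34]
```

View pics/w8.png

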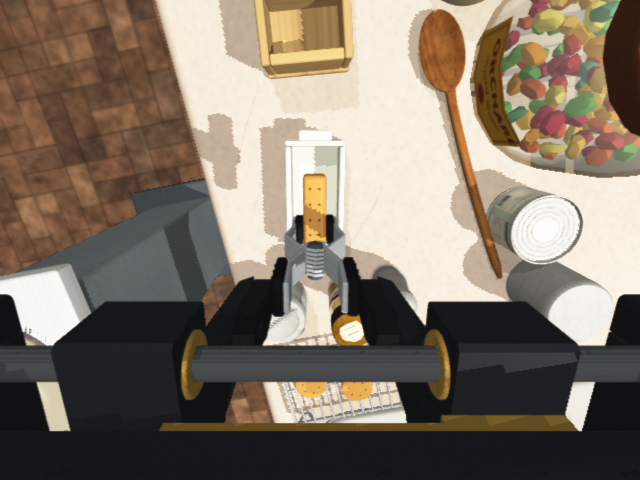

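Biscuit (303–327, 174–243 px) is level and lined up along the dish (287–343 px wide), with its centre within about 1 mm. Lowering 72 mm.

```bash
python3 -m pendant '[[0,0,0.01,0,0,0,0.037],[0,0,0.03,0,0,0,0.037],[0,0,0.05,0,0,0,0.037],[0,0,0.065,0,0,0,0.037],[0,0,0.0725,0,0,0,0.037]]' 4 >/dev/null; python3 -m pendant '[[0,0,0,0,0,0,0.037],[0,0,0,0,0,0,0.037],[0,0,0,0,0,0,0.037],[0,0,0,0,0,0,0.037]]' 4;python3 m3.py w9 .055
```

```text
t: 9.8
ee_pos: [0.4887, 0.191, 0.1747]
eef_rot: [2.421, 2.001, 0.002]
contact_force: [0.1, -0.8, -1.5]
width: 0.0408
grip_force: 4.0
biscuit n 1513 u [-11.97119644  38.23475639] v [-9.99963812  7.95430575] top z at centre 74.0 slope u 0.005 v 0.004
yaw rel deg 0.4773428350922929 v at 0 -1.040119730422216 12
dish 2992 ((487.6990051269531, 191.218505859375), (143.26239013671875, 62.130672454833984), 79.02704620361328)
d [ 0.0015 -0.0015 -0.0754] r [ 0.0011 -0.0003  0.0026] rows 1.809734974722938 0.022862000223849925
now [0.4887 0.191  0.1746] toolx 79.15 tz [ 0.001  0.    -1.   ] w 0.0407 g 3.997892662882805 F [-0.8  0.6 -0.9] t 9.85 q [ 0.15  0.38  1.45 -0.    1.31  0.34]
```

```bash
python3 -m pendant '[[0,-0.0004,0.001,0,0,0.006,0.037],[0,-0.0004,0.001,0,0,0.006,0.037],[0,-0.0004,0.001,0,0,0.006,0.037]]' 4;python3 m3.py w10 .055; python3 - <<'E'
from h import *
s=snap('scene');cv2.imwrite('pics/s1.png',cv2.resize(s['pixels'][150:380,150:470,::-1],(800,575)))
P=cloud(s);z=P[...,2];c=np.array([.4874,.1915]);th=np.radians(79.);u=(P[...,:2]-c)@[np.cos(th),np.sin(th)];v=(P[...,:2]-c)@[-np.sin(th),np.cos(th)]
hsv=cv2.cvtColor(s['pixels'],cv2.COLOR_RGB2HSV);o=(hsv[...,0]<25)&(hsv[...,1]>110)
b=o&(abs(u)<.05)&(abs(v)<.03)&(z>.03)&(z<.1);q=z[b];print('scene biscuit z',np.percentile(q,[2,50,98]) if b.any() else 0,b.sum())
r=~o&(abs(v)>.024)&(abs(v)<.032)&(abs(u)<.055)&(z>.036)&(z<.05);print('rim',np.percentile(z[r],[10,50,90,98]))
E
```

```text
t: 10.1
ee_pos: [0.4878, 0.1911, 0.1728]
eef_rot: [-2.427, -1.994, 0.001]
contact_force: [0.3, 0.1, -1.1]
width: 0.0408
grip_force: 4.0
biscuit n 1521 u [-12.03512916  38.34210097] v [-8.94164043  9.02296288] top z at centre 72.0 slope u 0.010 v 0.005
yaw rel deg 0.17493450819578235 v at 0 0.016259272479228495 12
dish 3044 ((487.9926452636719, 191.9774169921875), (142.83685302734375, 62.15269470214844), 79.12598419189453)
d [ 0.0015 -0.0008 -0.0772] r [-0.0004  0.0002 -0.0033] rows 1.8524041969810106 0.0262899650915329
now [0.4879 0.1911 0.1728] toolx 78.81 tz [-0. -0. -1.] w 0.0408 g 3.997948095202446 F [-0.2  0.6 -2.1] t 10.15 q [ 0.15  0.38  1.46 -0.    1.3   0.34]
scene biscuit z [0.05884507 0.06916331 0.0728109 ] 346
rim [0.03673778 0.03977223 0.04173566 0.0427436 ]
```

View pics/s1.png

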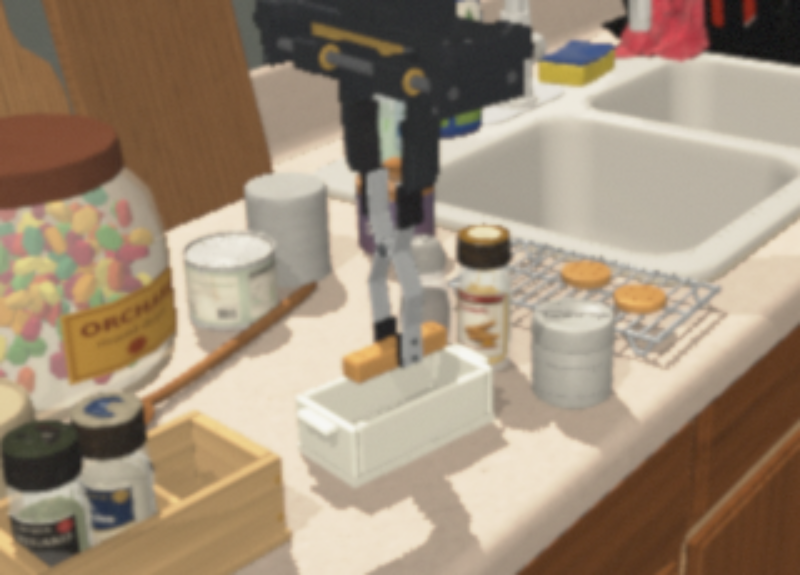

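The scene view shows the biscuit (345–445, 325–380 px) level and lined up over the middle of the dish, about 15 mm clear of the rim. The jars are standing. Letting it settle, then handing in.

```bash
python3 -m pendant '[[0,0,0,0,0,0,0.037],[0,0,0,0,0,0,0.037],[0,0,0,0,0,0,0.037],[0,0,0,0,0,0,0.037],[0,0,0,0,0,0,0.037]]' 4; python3 m3.py w11 .055 && python3 -c "
from h import *
print(manip.job_done())"
```

```text
t: 10.62
ee_pos: [0.4879, 0.1911, 0.1727]
eef_rot: [-2.427, -1.994, 0.001]
contact_force: [0.6, 0.9, -1.3]
width: 0.0408
grip_force: 4.0
biscuit n 1518 u [-12.16060187  38.25875253] v [-8.95988736  8.98578873] top z at centre 71.8 slope u 0.010 v 0.013
yaw rel deg 0.13429207456513154 v at 0 -0.010041691919702367 12
dish 3060 ((487.8992614746094, 191.92686462402344), (142.98561096191406, 62.14431381225586), 78.92383575439453)
d [ 0.0015 -0.0008 -0.0773] r [-0.0006  0.0003 -0.0033] rows 1.8549404827556137 0.027129373013238613
now [0.4878 0.1911 0.1727] toolx 78.81 tz [-0.001 -0.    -1.   ] w 0.0409 g 3.997867852449417 F [ 0.6 -0.1 -0.9] t 10.6667 q [ 0.15  0.38  1.46 -0.    1.3   0.34]
the job is handed in; nothing more can be done
None
```

The tongs are holding the finger biscuit over the glazing dish, level to within about 1°, centred and lined up to about 1 mm, and roughly 14–15 mm above the rim; I handed the job in at about 10.7 s, and no judging result was shown.

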